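# Set a hammer-head clamp bolt in the T-slot plate

### The job

Take the clamp bolt with the oblong hammer head (not the round-footed one), drop its head into the T-slot of the steel plate well clear of the mould insert, and give it a quarter turn so that the head lies across under the lips. Then slide it along the slot into the insert's forked lug until you feel it come up lightly against the stop screw in the fork (a few newtons, never over 10), and there pull it straight up with about 15 N for a second to prove that it is caught. Lower it again and leave it standing there, released; never load the plate or its lips with more than about 30 N, and leave the other things where they are.

Things in the scene. Friction and masses are not known exactly. Their poses are not given: they have to be found in the camera images.
- tbolt: The hammer-head clamp bolt, dark steel, one rigid piece of 0.15 to 0.3 kg, standing on its head. Origin: centre of the head's underside; z up the shank, y along the head's long side. Head 20 mm (x) by 38 mm (y), 14 mm high, its lowest 2 mm narrowed to 18 by 35, ends rounded so that it can turn either way in the slot. Shank 16 mm diameter. For nut and washer see tbolt_nut.
- tbolt_nut (a point): On the bolt's axis, 71 mm above its origin, same axes: the height to grip. Fixed long hexagon nut, 24 mm across flats, from 47 to 79 mm above the bolt's origin; two flats face the bolt's +y and -y, the others lie at 60 degree steps. Below it a washer 32 mm across, from 44 to 47 mm (keep the fingertips above it); shank stub up to 83 mm.
- stud: A look-alike that stays where it is: the same nut, washer and shank on a round foot 34 mm across, 14 mm high. Origin: centre of its underside. The two may stand in either's place.
- plate: Fixed steel T-slot plate, 160 (x) by 240 (y) by 38 mm high. Origin: centre of its underside; z up. One T-slot runs its full length along y at x = 0: mouth 22 mm wide with a 2 mm chamfer, lips 10 mm thick, undercut 44 mm wide and 18 mm high, slot floor 10 mm above the origin.
- lips: The two overhanging lips of that plate, fixed to it, same origin and axes as the plate; top at 38 mm, underside at 28 mm. A bolt standing on the slot floor can rise 4 mm before its turned head meets them.
- insert: Fixed dark steel mould insert on the plate over one end of the slot, with a forked lug. Origin: on the plate's top, on the slot's centre line, in the fork. +y: along the slot, into the fork. Lug 12 mm thick, 58 wide; fork gap 26 mm wide, open at y = -38, flat end at y = +8 mm; block 110 by 55 by 42 mm high from y = 42 to 97. The slot is clear from y = -38 to at least y = -120 mm.
- home (a point): The insert's origin, same axes; the slot floor is 28 mm below. A rigid stop screw, 10 mm across, 6 mm above this point, sticks out of the fork's end towards -y by 2 to 28 mm, set differently each time and not measured: the shank meets it when the bolt's axis is at y = -2 to -28 mm. With the bolt on the slot floor its washer clears the lug's top by 4 mm.
- bush: Loose copper guide bush, 38 mm across, 30 mm high, lying among the bolts. Origin: centre of its underside. To be left alone.
- parallel: Loose steel parallel bar 130 by 25 by 20 mm high. Origin: centre of its underside. To be left alone.
- pillar: Loose steel guide pillar, 36 mm across, 85 mm high, standing. Origin: centre of its underside. To be left alone.
- pillar2: A second such guide pillar. To be left alone.
- pot: Loose small open steel pot, 76 mm across, 55 mm high. Origin: centre of its underside. To be left alone.
Not all that is in view belongs to the job. What is shaped like the tbolt but yellow is not meant.

How it is judged (in metres and radians):
On the way, in this order (a step that is already met when the one before it is completed fails the run):
1. the hammer head has gone down into the slot, below the lips, long side along the slot, clear of the stop (angle between the y axis of tbolt and the y axis of home, either way round below 0.2 rad and z of tbolt in the frame of home between -0.031 and -0.0245 m and x of tbolt in the frame of home between -0.005 and 0.005 m and y of tbolt in the frame of home below -0.04 m), for 0.1 s.
2. it is turned a quarter turn under the lips (within 17 degrees) (angle between the y axis of tbolt and the x axis of home, either way round below 0.3 rad and z of tbolt in the frame of home between -0.031 and -0.0225 m), for 0.2 s.
3. it is slid into the fork and bears against the stop screw with more than 1.5 N (angle between the y axis of tbolt and the x axis of home, either way round below 0.3 rad and z of tbolt in the frame of home below -0.0225 m and x of tbolt in the frame of home between -0.0045 and 0.0045 m and y of tbolt in the frame of home between -0.031 and 0.0005 m and contact force between tbolt and insert above 1.5 N), for 0.15 s.
4. there it is pulled up so that the head bears on the lips with more than 6 N for 0.4 s (angle between the y axis of tbolt and the x axis of home, either way round below 0.3 rad and x of tbolt in the frame of home between -0.0045 and 0.0045 m and y of tbolt in the frame of home between -0.031 and 0.0005 m and z of tbolt in the frame of home between -0.0258 and -0.0215 m and contact force between tbolt and lips above 6 N), for 0.4 s.
At the end, for the whole second after the job is handed in: The hammer-head bolt stands upright (within 0.1 rad), at rest and released on the slot floor, head across under the lips (within 17 degrees), its axis in the fork: within 4.5 mm of the slot's centre line and at y = -31 to +0.5 mm of the home point (angle between the y axis of tbolt and the x axis of home, either way round below 0.3 rad and x of tbolt in the frame of home between -0.0045 and 0.0045 m and y of tbolt in the frame of home between -0.031 and 0.0005 m and z of tbolt in the frame of home between -0.031 and -0.0262 m and angle between tbolt's own z axis and vertical below 0.1 rad and linear speed of tbolt below 0.01 m/s); the robot touches nothing.
It fails at once if the bolt is forced against plate or lips with more than 40 N (contact force between tbolt and plate above 40 N).
It fails at once if the bolt is forced against the lug or its stop screw with more than 12 N (contact force between tbolt and insert above 12 N).
It fails at once if a bystander is moved by more than 20 mm (distance of any of stud, bush, parallel, pillar, pillar2, pot from where it was at the start of the episode above 0.02 m).
It also fails if it takes over 67 s, if anything falls off the work surface, if the arm or the gripper's body presses on something with over 40 N, if the wrist force passes 120 N, or if a joint passes its speed limit or range.

### The arm

A 7-joint arm with a two-finger parallel gripper is mounted at the origin on the work surface. World frame = base frame: x ahead of the robot, y to its left, z up, the work surface at z = 0. Lengths are in mm, angles in rad, forces in N, time in s.
With the tool pointing down it reaches from about 400 to 875 mm from the base axis. Payload 4.4 kg.
Tool frame: the origin (TCP) lies at the very end of the fingers, on their centre line; the grasp point (between the pads) lies 19 mm behind it; z points along the fingers, y is the direction in which the jaws open and shut (so a half turn about z gives the same grasp; the last joint's range is limited). The gripper opens to 85 mm and grips with 20 to 120 N. Pads are 22 mm wide; open, the fingers measure 114 mm over their backs; the gripper's body (76 mm by 85 mm) begins 54 mm behind the grasp point. The pads swing forward as they close: fully open they stand 13 mm farther back than shut.
Start: joints at [-1.376, 0.628, 0.038, 1.517, -0.027, 0.996, -0.02], TCP at [167.58, 628.04, 231.313] pointing down, gripper open.
Joint ranges: [-3.06, 3.06], [-0.37, 2.12], [-1.25, 1.32], [0.18, 2.47], [-1.1, 4.24], [0.23, 1.98], [-2.94, 2.94]. Speed limits (rad/s): [2.57, 2.57, 3.14, 3.14, 3.14, 3.14, 3.14].

### API

Orientations are given as [roll, pitch, yaw] about the fixed x, y, z axes, in that order (R = Rz(yaw) Ry(pitch) Rx(roll)).
In Python, from cell import read_state, get_image, calibration, finish_job gives the robot as it stands. The module is installed in compiled form; this text tells all that it offers.
- The arm moves only by the tool apply_moves, never from a script. Its argument "increments" is a list of rows, each an object of numbers: "tx", "ty", "tz": the shift along the world's x, y, z in m; "rx", "ry", "rz": the turn, a rotation vector about the world's x, y, z in units of 5 degrees (1.0 is 5 degrees); "claw": the finger opening in m, from 0 to 0.0854. In form: [{"tx": .., "ty": .., "tz": .., "rx": .., "ry": .., "rz": .., "claw": ..}, ...]. A call has 1 to 12 rows; each row is the pose to reach, as a shift and turn from the pose commanded when the call began; what a row does not reach only later rows make up. A row lasts 1/10 s, in which the tool goes at most 50 mm and 8.59 degrees, less where a joint would pass 70% of its speed; a pose out of reach is approached as far as the arm can. A call with a gripper value outside its range is refused whole. The fingers move at their own pace and stop on an object; the grip force is fixed at half the most. Time passes only in rows, so rows that repeat a pose let the fingers close. It gives the time, the measured TCP pose, the force and the opening at its end, in the units of the state.
- read_state(): the state, without advancing time (a new reading comes with each control period).
- get_image(name): name is "scene" or "top"; returns the picture (480x640x3 uint8, red, green, blue); there is no depth.
- calibration(name): a dict with "camera_matrix" (3x3 intrinsics, pixels), "distortion" ([k1, k2, p1, p2, k3] as OpenCV has them; the pictures are not rectified), "origin" and "attitude" of the camera in the world. Camera axes: x right, y up, looking along -z (the intrinsics and any distortion apply to the point x, -y, -z); pixel columns grow to the right and rows downward; lengths in mm; the calibration is good to about 2 mm. A picture is of the moment at which its call begins. calibration takes no time and is no camera call.
- finish_job(): hands the job in, once; it reports no verdict.
The state is a dict: "clock": time; "qpos": joint angles; "qd": joint speeds; "tau": joint torques, N m; "eef_pos": TCP position; "tool_rot": TCP orientation; "force": force on the tool from outside, world axes, zero at the start; "torque": the same for the moment, N m; "width": finger opening in mm.
Only numpy, scipy, OpenCV 4.12 (cv2) and the standard library are available. Lean on these libraries where they do the work, as an engineer would, in place of code of your own. Each camera call takes 0.05 s, during which the arm holds its last target. There are 200 camera calls.

## Working session

There is one attempt and no reset: what is moved stays moved. The work goes in short steps, Python scripts to look and compute and a tool call to move; the robot and the scene stay as the last step left them, time stands still between calls to the robot, and variables do not carry over. Pictures are saved under pics/ and viewed, about 8 in all and at most 12, crops included, and the job is handed in when it is done.

Besides the shell and the picture viewer there is one more tool, called after ">>>" in YAML: its name, and indented under it one key for each argument. apply_moves: Moves the arm, as the interface text tells. Its arguments: {"type":"object","properties":{"increments":{"type":"array"}},"required":["increments"]}

```bash
mkdir -p pics
python3 - <<'E'
from cell import *
import cv2
for n in("scene","top"):
    cv2.imwrite(f"pics/{n}0.png",get_image(n)[:,:,::-1]); c=calibration(n); print(n,c)
print(read_state())
E
```

```text
scene {'camera_matrix': array([[538.50679065,   0.        , 319.65962432],
       [  0.        , 538.50679065, 236.3067799 ],
       [  0.        ,   0.        ,   1.        ]]), 'distortion': array([-0.05040812,  0.        ,  0.        ,  0.        ,  0.        ]), 'origin': array([1133.09044952,  -78.83579376,  720.77494294]), 'attitude': array([ 6.66599380e-01, -6.48835045e-04,  1.58362320e+00])}
top {'camera_matrix': array([[593.19427797,   0.        , 318.67353462],
       [  0.        , 593.19427797, 249.96501192],
       [  0.        ,   0.        ,   1.        ]]), 'distortion': array([-0.14783908,  0.        ,  0.        ,  0.        ,  0.        ]), 'origin': array([570.78700288, -92.32704589, 995.05317694]), 'attitude': array([ 0.04577622, -0.01802661, -1.59579326])}
{'clock': 0.1, 'qpos': array([-1.37581208,  0.62925949,  0.03846028,  1.51823065, -0.02701965,
        0.99628228, -0.01999916]), 'qd': array([ 0.00102309, -0.00282429,  0.00206334, -0.00318808,  0.00035467,
       -0.00175888,  0.00014888]), 'tau': array([ 3.29938666e-03, -5.64535975e+01,  1.23093098e+00, -1.93970758e+01,
        1.14341994e-02,  5.43179151e-03,  1.62899590e-05]), 'eef_pos': array([167.42992244, 627.5136751 , 230.48945928]), 'tool_rot': array([-3.13993113e+00,  8.65386768e-06,  2.88078685e+00]), 'force': array([ 0.03831261, -0.64943531,  0.70280542]), 'torque': array([ 0.02230409, -0.05223649,  0.02323986]), 'width': 85.46405125785317}
```

View pics/top0.png

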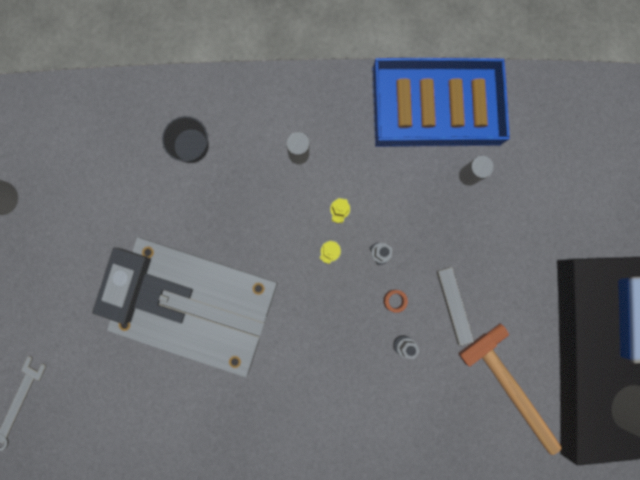

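View pics/scene0.png

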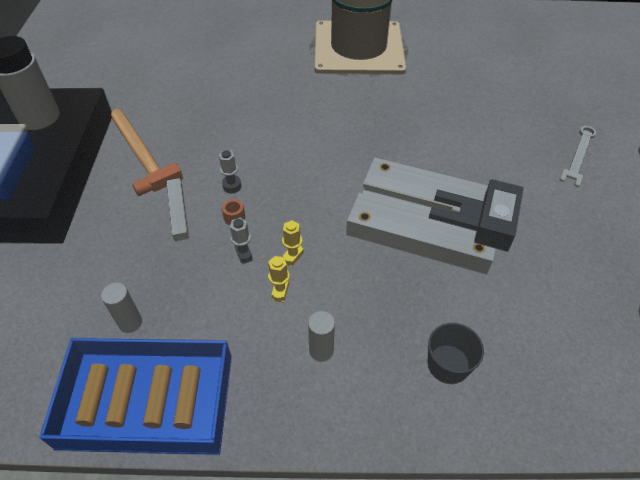

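The top view shows bolt-like items at (381,253) and (407,348), with the bush between them. The plate is around (190,305) with the insert at its left end. In the scene view, the item at (229,170) seems to have a round foot and the one at (240,240) a narrow foot. I'll zoom in on both.

```bash
cat > h.py <<'E'
import numpy as np,cv2
from scipy.spatial.transform import Rotation as R
from cell import *
def ray(n,px):
    c=calibration(n); u=cv2.undistortPoints(np.array(px,float).reshape(-1,1,2),c['camera_matrix'],c['distortion']).reshape(-1,2)
    d=np.c_[u[:,0],-u[:,1],-np.ones(len(u))]
    return c['origin'],R.from_euler('xyz',c['attitude']).apply(d)
def plane(n,px,z):
    o,d=ray(n,px); return o+d*((z-o[2])/d[:,2])[:,None]
def proj(n,P):
    c=calibration(n); p=R.from_euler('xyz',c['attitude']).inv().apply(np.array(P,float).reshape(-1,3)-c['origin'])*[1,-1,-1]
    return cv2.projectPoints(p,np.zeros(3),np.zeros(3),c['camera_matrix'],c['distortion'])[0].reshape(-1,2)
def tri(a,b):
    o1,d1=ray("top",[a]);o2,d2=ray("scene",[b]);d1=d1[0];d2=d2[0]
    t=np.linalg.lstsq(np.c_[d1,-d2],o2-o1,rcond=None)[0]
    p,q=o1+d1*t[0],o2+d2*t[1]; return (p+q)/2,np.linalg.norm(p-q)
E
python3 - <<'E'
import cv2,numpy as np
t=cv2.imread("pics/top0.png");s=cv2.imread("pics/scene0.png")
z=lambda i,x,y,w,h,k:cv2.resize(i[y:y+h,x:x+w],None,fx=k,fy=k,interpolation=cv2.INTER_CUBIC)
# each 400x300
m=np.vstack([np.hstack([z(t,360,235,66,50,6)[:300,:396],z(t,375,325,66,50,6)[:300,:396]]),np.hstack([z(s,210,215,66,50,6),z(s,200,148,66,50,6)])])
cv2.imwrite("pics/m1.png",cv2.convertScaleAbs(m,alpha=1.3,beta=20))
m=np.vstack([z(t,85,230,200,150,4)]);cv2.imwrite("pics/m2.png",cv2.convertScaleAbs(m,alpha=1.2,beta=10))
E
```

```text
(no output)
```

View pics/m1.png

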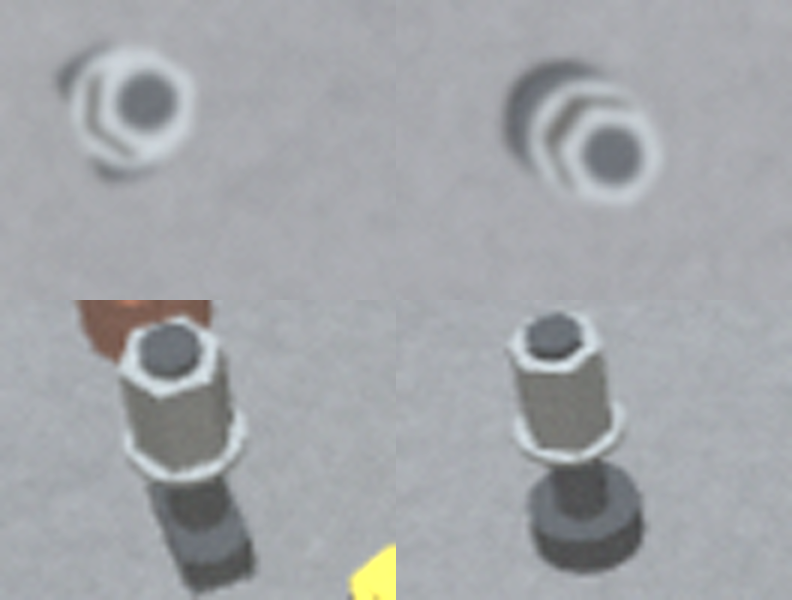

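View pics/m2.png

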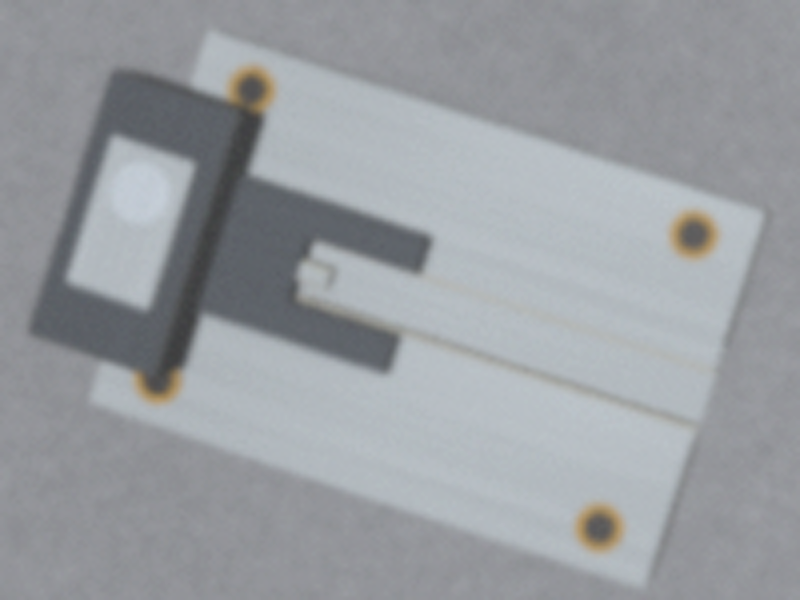

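The hammer-head bolt is at top (381,253), with its stub top at (384.5,251.7), and the oblong head is visible in the scene crop. The round-footed stud is at top (407,348). The slot edges and plate corners show clearly.

Run:
```python
from h import *
np.set_printoptions(precision=1,suppress=True)
T=lambda x,y:(x/4+85-.4,y/4+230-.4)
c=plane("top",[T(210,30),T(765,210),T(648,585),T(92,402)],38)[:,:2]
print("corners",c,"ctr",c.mean(0),"sizes",[np.linalg.norm(c[i]-c[(i+1)%4]) for i in range(4)])
d=(c[0]+c[3]-c[1]-c[2]); print("slot dir deg",np.degrees(np.arctan2(d[1],d[0])))
f=plane("top",[T(433,237),T(388,374),T(421,272),T(400,335),T(312,242),T(297,300)],50)[:,:2];print("fork tips",f,"mid",(f[0]+f[1])/2,(f[2]+f[3])/2,(f[4]+f[5])/2)
s=plane("top",[T(718,370),T(695,427)],38)[:,:2];print("slot mouth end",s,s.mean(0),np.linalg.norm(s[0]-s[1]))
# scene corners
print("stub tri",tri((147/6+360-.4,100/6+235-.4),(170/6+210-.4,50/6+215-.4)))
S=lambda x,y:(x/6+210-.4,(y-300)/6+215-.4)
h=plane("scene",[S(150,487),S(185,565),S(222,487),S(250,542)],14)[:,:2];print("head",h)
for a,b in((0,1),(2,3)): print(np.degrees(np.arctan2(*(h[b]-h[a])[::-1])))
e=h[3]-h[1];print("front edge",np.degrees(np.arctan2(e[1],e[0])),np.linalg.norm(e))
Q=lambda x,y:(x/6+360-.4,y/6+235-.4)
print("top head corners",plane("top",[Q(60,82),Q(110,180),Q(95,45)],14)[:,:2])
# front end: also hexagon corners scene z=79
hx=plane("scene",[S(135,395),S(195,393),S(217,365),S(121,370),S(205,325)],79)[:,:2];print("hex",hx)
print("plate in scene", proj("scene",np.c_[c,[38]*4]))
for P,n in (((298,142),'pillar'),((482,166),'p2'),((396,300),'bush'),((411,350),'stud')):
  print(n,plane("top",[P],85 if n!='bush' else 30)[0])
```

```text
corners [[642.4 185. ]
 [564.  -40.4]
 [414.1  10.5]
 [491.7 236.9]] ctr [528.  98.] sizes [np.float64(238.57683688381724), np.float64(158.34465202197222), np.float64(239.34248796761113), np.float64(159.35529594846273)]
slot dir deg 70.96014251577174
fork tips [[556.4  91.9]
 [502.1 111.2]
 [542.5  97. ]
 [517.6 106. ]
 [555.4 140.9]
 [532.3 147.5]] mid [529.3 101.6] [530.1 101.5] [543.9 144.2]
slot mouth end [[500.1 -20. ]
 [477.4 -10.1]] [488.8 -15. ] 24.754001775587156
stub tri (array([ 607.7, -210.7,   84. ]), np.float64(0.019130549506298042))
head [[ 598.8 -225.5]
 [ 625.  -213.1]
 [ 598.5 -205.7]
 [ 617.1 -196.3]]
25.24294631091088
26.846765784150495
front edge 115.16429701624229 18.629680316566308
top head corners [[ 616.1 -195.8]
 [ 588.6 -208.9]
 [ 626.1 -205.8]]
hex [[ 618.6 -219.1]
 [ 617.7 -203.8]
 [ 608.4 -199.1]
 [ 610.4 -223.7]
 [ 595.  -203.6]]
plate in scene [[492.  261.4]
 [347.1 221.4]
 [373.4 158.5]
 [505.6 191.1]]
pillar [781.  -81.8  85. ]
p2 [ 738.4 -370.6   85. ]
bush [ 529.8 -235.    30. ]
stud [ 454.4 -248.1   85. ]
```

>>> apply_moves:
  increments:
    - {"tx": 0.353,"ty": -0.378,"tz": 0,"rz": -9.9}
    - {"tx": 0.353,"ty": -0.378,"tz": 0,"rz": -9.9}
    - {"tx": 0.353,"ty": -0.378,"tz": 0,"rz": -9.9}
    - {"tx": 0.353,"ty": -0.378,"tz": 0,"rz": -9.9}
    - {"tx": 0.353,"ty": -0.378,"tz": 0,"rz": -9.9}
    - {"tx": 0.353,"ty": -0.378,"tz": 0,"rz": -9.9}
    - {"tx": 0.353,"ty": -0.378,"tz": 0,"rz": -9.9}
    - {"tx": 0.353,"ty": -0.378,"tz": 0,"rz": -9.9}
    - {"tx": 0.44,"ty": -0.838,"tz": 0,"rz": -9.9}
    - {"tx": 0.44,"ty": -0.838,"tz": 0,"rz": -9.9}
    - {"tx": 0.44,"ty": -0.838,"tz": 0,"rz": -9.9}
    - {"tx": 0.44,"ty": -0.838,"tz": 0,"rz": -9.9}

```text
$.increments[0]: bad value
```

>>> apply_moves:
  increments:
    - {"tx": 0.353,"ty": -0.378,"tz": 0.0,"rx": 0.0,"ry": 0.0,"rz": -9.9,"claw": 0.085}
    - {"tx": 0.353,"ty": -0.378,"tz": 0.0,"rx": 0.0,"ry": 0.0,"rz": -9.9,"claw": 0.085}

```text
clock: 0.3
eef_pos: [235.1, 554.6, 230.5]
tool_rot: [-3.141, -0.001, 2.579]
force: [1.9, -1.0, 0.6]
width: 85.0
```

>>> apply_moves:
  increments:
    - {"tx": 0.284,"ty": -0.305,"tz": 0.0,"rx": 0.0,"ry": 0.0,"rz": -6.46,"claw": 0.085}
    - {"tx": 0.284,"ty": -0.305,"tz": 0.0,"rx": 0.0,"ry": 0.0,"rz": -6.46,"claw": 0.085}
    - {"tx": 0.284,"ty": -0.305,"tz": 0.0,"rx": 0.0,"ry": 0.0,"rz": -6.46,"claw": 0.085}
    - {"tx": 0.284,"ty": -0.305,"tz": 0.0,"rx": 0.0,"ry": 0.0,"rz": -6.46,"claw": 0.085}
    - {"tx": 0.284,"ty": -0.305,"tz": 0.0,"rx": 0.0,"ry": 0.0,"rz": -6.46,"claw": 0.085}
    - {"tx": 0.284,"ty": -0.305,"tz": 0.0,"rx": 0.0,"ry": 0.0,"rz": -6.46,"claw": 0.085}
    - {"tx": 0.372,"ty": -0.766,"tz": 0.0,"rx": 0.0,"ry": 0.0,"rz": -6.46,"claw": 0.085}
    - {"tx": 0.372,"ty": -0.766,"tz": 0.0,"rx": 0.0,"ry": 0.0,"rz": -6.46,"claw": 0.085}
    - {"tx": 0.372,"ty": -0.766,"tz": 0.0,"rx": 0.0,"ry": 0.0,"rz": -6.46,"claw": 0.085}
    - {"tx": 0.372,"ty": -0.766,"tz": 0.0,"rx": 0.0,"ry": 0.0,"rz": -6.46,"claw": 0.085}
    - {"tx": 0.372,"ty": -0.766,"tz": 0.0,"rx": 0.0,"ry": 0.0,"rz": -6.46,"claw": 0.085}
    - {"tx": 0.372,"ty": -0.766,"tz": 0.0,"rx": 0.0,"ry": 0.0,"rz": -6.46,"claw": 0.085}

```text
clock: 1.5
eef_pos: [528.3, 46.7, 231.2]
tool_rot: [-3.141, -0.0, 2.017]
force: [1.1, -0.5, 0.3]
width: 84.9
```

>>> apply_moves:
  increments:
    - {"tx": 0.079,"ty": -0.257,"tz": 0.0,"rx": 0.0,"ry": 0.0,"rz": 0.0,"claw": 0.085}
    - {"tx": 0.079,"ty": -0.257,"tz": 0.0,"rx": 0.0,"ry": 0.0,"rz": 0.0,"claw": 0.085}
    - {"tx": 0.079,"ty": -0.257,"tz": 0.0,"rx": 0.0,"ry": 0.0,"rz": 0.0,"claw": 0.085}
    - {"tx": 0.079,"ty": -0.257,"tz": 0.0,"rx": 0.0,"ry": 0.0,"rz": 0.0,"claw": 0.085}
    - {"tx": 0.079,"ty": -0.257,"tz": 0.0,"rx": 0.0,"ry": 0.0,"rz": 0.0,"claw": 0.085}
    - {"tx": 0.079,"ty": -0.257,"tz": 0.0,"rx": 0.0,"ry": 0.0,"rz": 0.0,"claw": 0.085}
    - {"tx": 0.079,"ty": -0.257,"tz": -0.11,"rx": 0.0,"ry": 0.0,"rz": 0.0,"claw": 0.085}
    - {"tx": 0.079,"ty": -0.257,"tz": -0.11,"rx": 0.0,"ry": 0.0,"rz": 0.0,"claw": 0.085}
    - {"tx": 0.079,"ty": -0.257,"tz": -0.11,"rx": 0.0,"ry": 0.0,"rz": 0.0,"claw": 0.085}
    - {"tx": 0.079,"ty": -0.257,"tz": -0.11,"rx": 0.0,"ry": 0.0,"rz": 0.0,"claw": 0.085}

```text
clock: 2.5
eef_pos: [605.9, -207.8, 119.6]
tool_rot: [-3.138, -0.003, 2.017]
force: [0.5, 0.4, 0.9]
width: 84.8
```

>>> apply_moves:
  increments:
    - {"tx": 0.002,"ty": -0.003,"tz": -0.02,"rx": 0.0,"ry": 0.0,"rz": 0.0,"claw": 0.085}
    - {"tx": 0.002,"ty": -0.003,"tz": -0.02,"rx": 0.0,"ry": 0.0,"rz": 0.0,"claw": 0.085}
    - {"tx": 0.002,"ty": -0.003,"tz": -0.02,"rx": 0.0,"ry": 0.0,"rz": 0.0,"claw": 0.085}

```text
clock: 2.8
eef_pos: [610.4, -211.7, 103.5]
tool_rot: [3.14, 0.002, 2.017]
force: [0.3, -0.8, 0.6]
width: 84.4
```

Run:
```python
from h import *
s=read_state();print(s['eef_pos'],s['tool_rot'],s['force'],s['qpos'])
i=get_image("scene")[:,:,::-1];k=get_image("top")[:,:,::-1]
z=lambda i,x,y,w,h,k:cv2.resize(i[y:y+h,x:x+w],None,fx=k,fy=k,interpolation=cv2.INTER_CUBIC)
cv2.imwrite("pics/a1.png",np.hstack([z(i,180,140,130,150,3),z(k,320,180,130,150,3)]))
```

```text
[ 610.38454742 -211.72402252  103.47398618] [3.13964935e+00 1.91712376e-03 2.01727425e+00] [ 0.26421157 -0.847157    0.5646394 ] [ 0.14975089  0.78417786  0.23990406  1.64455994 -0.25133168  0.74048328
  0.95454975]
```

View pics/a1.png

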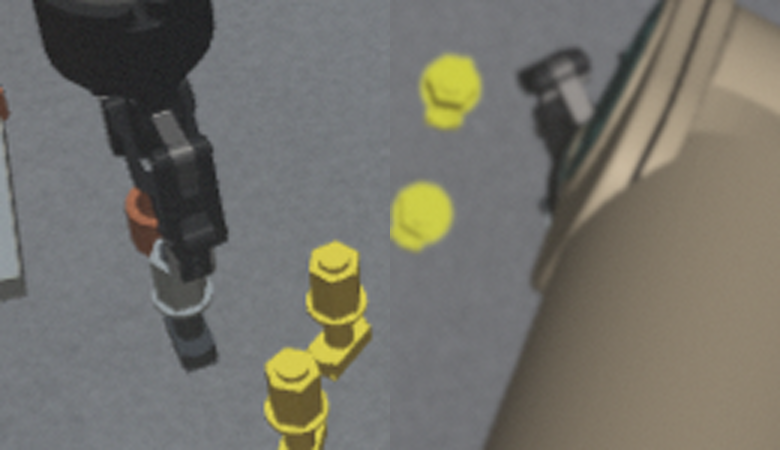

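The gripper stands over the hammer-head bolt, with jaws along the head's axis and everything else clear. I'll descend and settle there before closing.

>>> apply_moves:
  increments:
    - {"tx": -0.0025,"ty": 0.001,"tz": -0.02,"rx": 0.0,"ry": 0.0,"rz": 0.0,"claw": 0.085}
    - {"tx": -0.0025,"ty": 0.001,"tz": -0.05,"rx": 0.0,"ry": 0.0,"rz": 0.0,"claw": 0.085}
    - {"tx": -0.0025,"ty": 0.001,"tz": -0.05,"rx": 0.0,"ry": 0.0,"rz": 0.0,"claw": 0.06}
    - {"tx": -0.0025,"ty": 0.001,"tz": -0.05,"rx": 0.0,"ry": 0.0,"rz": 0.0,"claw": 0.045}
    - {"tx": -0.0025,"ty": 0.001,"tz": -0.05,"rx": 0.0,"ry": 0.0,"rz": 0.0,"claw": 0.045}
    - {"tx": -0.0025,"ty": 0.001,"tz": -0.05,"rx": 0.0,"ry": 0.0,"rz": 0.0,"claw": 0.045}

```text
clock: 3.5
eef_pos: [607.8, -210.9, 53.0]
tool_rot: [3.14, 0.002, 2.017]
force: [0.6, 0.9, 0.3]
width: 45.3
```

>>> apply_moves:
  increments:
    - {"tx": 0.0,"ty": 0.0,"tz": 0.0,"rx": 0.0,"ry": 0.0,"rz": 0.0,"claw": 0.035}
    - {"tx": 0.0,"ty": 0.0,"tz": 0.0,"rx": 0.0,"ry": 0.0,"rz": 0.0,"claw": 0.028}
    - {"tx": 0.0,"ty": 0.0,"tz": 0.0,"rx": 0.0,"ry": 0.0,"rz": 0.0,"claw": 0.015}
    - {"tx": 0.0,"ty": 0.0,"tz": 0.0,"rx": 0.0,"ry": 0.0,"rz": 0.0,"claw": 0.015}
    - {"tx": 0.0,"ty": 0.0,"tz": 0.0,"rx": 0.0,"ry": 0.0,"rz": 0.0,"claw": 0.015}
    - {"tx": 0.0,"ty": 0.0,"tz": 0.0,"rx": 0.0,"ry": 0.0,"rz": 0.0,"claw": 0.015}
    - {"tx": 0.0,"ty": 0.0,"tz": 0.0,"rx": 0.0,"ry": 0.0,"rz": 0.0,"claw": 0.015}
    - {"tx": 0.0,"ty": 0.0,"tz": 0.0,"rx": 0.0,"ry": 0.0,"rz": 0.0,"claw": 0.015}

```text
clock: 4.3
eef_pos: [607.3, -210.5, 52.0]
tool_rot: [3.141, 0.001, 2.017]
force: [0.6, 0.7, 5.8]
width: 23.4
```

>>> apply_moves:
  increments:
    - {"tx": 0.0,"ty": 0.0,"tz": 0.02,"rx": 0.0,"ry": 0.0,"rz": 0.0,"claw": 0.015}
    - {"tx": 0.0,"ty": 0.0,"tz": 0.06,"rx": 0.0,"ry": 0.0,"rz": 0.0,"claw": 0.015}
    - {"tx": 0.0,"ty": 0.0,"tz": 0.1,"rx": 0.0,"ry": 0.0,"rz": 0.0,"claw": 0.015}
    - {"tx": -0.01,"ty": 0.03,"tz": 0.12,"rx": 0.0,"ry": 0.0,"rz": 1.5,"claw": 0.015}
    - {"tx": -0.024,"ty": 0.07,"tz": 0.12,"rx": 0.0,"ry": 0.0,"rz": 3.0,"claw": 0.015}
    - {"tx": -0.038,"ty": 0.11,"tz": 0.12,"rx": 0.0,"ry": 0.0,"rz": 4.5,"claw": 0.015}
    - {"tx": -0.052,"ty": 0.15,"tz": 0.12,"rx": 0.0,"ry": 0.0,"rz": 6.0,"claw": 0.015}
    - {"tx": -0.067,"ty": 0.19,"tz": 0.12,"rx": 0.0,"ry": 0.0,"rz": 7.5,"claw": 0.015}
    - {"tx": -0.08,"ty": 0.23,"tz": 0.12,"rx": 0.0,"ry": 0.0,"rz": 9.08,"claw": 0.015}
    - {"tx": -0.093,"ty": 0.267,"tz": 0.1,"rx": 0.0,"ry": 0.0,"rz": 9.08,"claw": 0.015}
    - {"tx": -0.093,"ty": 0.267,"tz": 0.07,"rx": 0.0,"ry": 0.0,"rz": 9.08,"claw": 0.015}
    - {"tx": -0.093,"ty": 0.267,"tz": 0.06,"rx": 0.0,"ry": 0.0,"rz": 9.08,"claw": 0.015}

```text
clock: 5.5
eef_pos: [511.1, 57.6, 108.9]
tool_rot: [-3.139, -0.005, 2.812]
force: [0.0, -0.3, -2.1]
width: 22.7
```

>>> apply_moves:
  increments:
    - {"tx": 0.0,"ty": 0.0,"tz": 0.0,"rx": 0.0,"ry": 0.0,"rz": 0.0,"claw": 0.015}
    - {"tx": 0.0,"ty": 0.0,"tz": 0.0,"rx": 0.0,"ry": 0.0,"rz": 0.0,"claw": 0.015}

```text
clock: 5.7
eef_pos: [514.4, 55.1, 111.6]
tool_rot: [-3.141, 0.001, 2.807]
force: [-0.4, 0.4, -2.3]
width: 23.1
```

Run:
```python
from h import *
s=read_state();print(s['eef_pos'],s['tool_rot'],s['force'],s['qpos'],s['width'])
i=get_image("scene")[:,:,::-1]
z=lambda i,x,y,w,h,k:cv2.resize(i[y:y+h,x:x+w],None,fx=k,fy=k,interpolation=cv2.INTER_CUBIC)
cv2.imwrite("pics/raw_b.png",i);cv2.imwrite("pics/b1.png",z(i,335,120,200,150,4))
```

```text
[514.36345621  55.10705124 111.6128271 ] [-3.14096445e+00  6.36606782e-04  2.80700186e+00] [-0.42657696  0.36915564 -2.33727469] [-0.19837988  0.61963889  0.05468333  1.99692356 -0.06152815  0.52629204
  1.13556793] 23.137656547790257
```

View pics/b1.png

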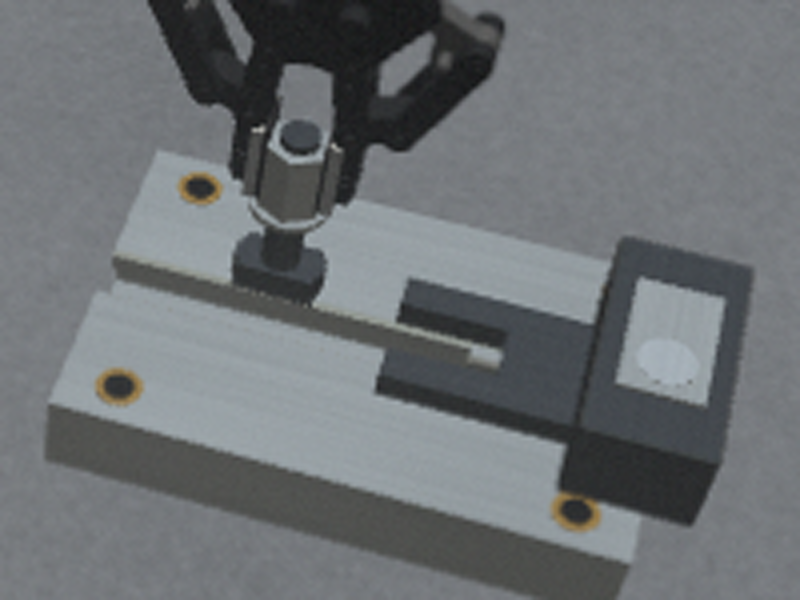

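The bolt hangs upright in the jaws at about (280,290) in the crop, over the slot with the head along it and clear of the fork. I'll work out its sideways offset from the slot in this view.

Run:
```python
from h import *
np.set_printoptions(precision=2,suppress=True)
S=lambda x,y:(x/4+335-.4,y/4+120-.4)
p=plane("scene",[S(97,292),S(383,352),S(115,255),S(400,325)],38)[:,:2];print(p)
for a,b in((0,1),(2,3)):
  d=p[b]-p[a];print(np.degrees(np.arctan2(d[1],d[0])))
n=np.array([.946,-.326]);c=np.array([528.1,97.9])
print("mouth edges lateral",(p-c)@n)
st=plane("scene",[S(302,137)],111.6+31)[0];print("stub",st,(st[:2]-c)@n)
# head bottom corners, z=59.6, top rim z 73.6
h=plane("scene",[S(235,283),S(318,303)],59.6)[:,:2];d=h[1]-h[0];print("head dir",np.degrees(np.arctan2(d[1],d[0])),(h-c)@n)
f=plane("scene",[S(409,280),S(377,393)],50)[:,:2];print("fork",f,f.mean(0),(f.mean(0)-c)@n)
```

```text
[[499.17 -18.93]
 [531.82 100.78]
 [477.02 -10.33]
 [516.38 109.83]]
74.74604294410231
71.86554415074527
mouth edges lateral [ 10.72   2.58 -13.03 -14.98]
stub [512.92  54.51 142.6 ] -0.21812033702761888
head dir 72.20904085322968 [5.72 4.96]
fork [[501.34 113.49]
 [564.69  92.6 ]] [533.01 103.04] 2.9730950051570915
```

>>> apply_moves:
  increments:
    - {"tx": -0.001,"ty": 0.0003,"tz": -0.012,"rx": 0.0,"ry": 0.0,"rz": 0.05,"claw": 0.015}
    - {"tx": -0.001,"ty": 0.0003,"tz": -0.018,"rx": 0.0,"ry": 0.0,"rz": 0.05,"claw": 0.015}
    - {"tx": -0.001,"ty": 0.0003,"tz": -0.018,"rx": 0.0,"ry": 0.0,"rz": 0.05,"claw": 0.015}
    - {"tx": -0.001,"ty": 0.0003,"tz": -0.02,"rx": 0.0,"ry": 0.0,"rz": 0.05,"claw": 0.015}
    - {"tx": -0.001,"ty": 0.0003,"tz": -0.021,"rx": 0.0,"ry": 0.0,"rz": 0.05,"claw": 0.015}
    - {"tx": -0.001,"ty": 0.0003,"tz": -0.022,"rx": 0.0,"ry": 0.0,"rz": 0.05,"claw": 0.015}
    - {"tx": -0.001,"ty": 0.0003,"tz": -0.023,"rx": 0.0,"ry": 0.0,"rz": 0.05,"claw": 0.015}

```text
clock: 6.45
eef_pos: [512.9, 56.9, 88.4]
tool_rot: [3.141, 0.0, 2.814]
force: [0.2, -0.1, -1.5]
width: 22.9
```

>>> apply_moves:
  increments:
    - {"tx": 0.0,"ty": 0.0,"tz": 0.0,"rx": 0.0,"ry": 0.0,"rz": 0.0,"claw": 0.015}
    - {"tx": 0.0,"ty": 0.0,"tz": -0.001,"rx": 0.0,"ry": 0.0,"rz": 0.0,"claw": 0.015}
    - {"tx": 0.0,"ty": 0.0,"tz": -0.002,"rx": 0.0,"ry": 0.0,"rz": 0.0,"claw": 0.015}

```text
clock: 6.75
eef_pos: [512.8, 56.9, 86.3]
tool_rot: [3.141, 0.0, 2.814]
force: [-0.6, 0.1, -1.0]
width: 22.4
```

>>> apply_moves:
  increments:
    - {"tx": 0.0,"ty": 0.0,"tz": -0.001,"rx": 0.0,"ry": 0.0,"rz": 0.0,"claw": 0.015}
    - {"tx": 0.0,"ty": 0.0,"tz": -0.002,"rx": 0.0,"ry": 0.0,"rz": 0.0,"claw": 0.015}
    - {"tx": 0.0,"ty": 0.0,"tz": -0.003,"rx": 0.0,"ry": 0.0,"rz": 0.0,"claw": 0.015}

```text
clock: 7.05
eef_pos: [512.7, 56.9, 83.2]
tool_rot: [-3.142, -0.0, 2.814]
force: [-0.4, -0.2, -3.0]
width: 23.0
```

>>> apply_moves:
  increments:
    - {"tx": 0.0,"ty": 0.0,"tz": -0.0015,"rx": 0.0,"ry": 0.0,"rz": 0.0,"claw": 0.015}
    - {"tx": 0.0,"ty": 0.0,"tz": -0.003,"rx": 0.0,"ry": 0.0,"rz": 0.0,"claw": 0.015}
    - {"tx": 0.0,"ty": 0.0,"tz": -0.0045,"rx": 0.0,"ry": 0.0,"rz": 0.0,"claw": 0.015}
    - {"tx": 0.0,"ty": 0.0,"tz": -0.006,"rx": 0.0,"ry": 0.0,"rz": 0.0,"claw": 0.015}

```text
clock: 7.45
eef_pos: [512.7, 56.9, 77.2]
tool_rot: [-3.142, -0.0, 2.814]
force: [-0.8, 0.6, -2.8]
width: 22.9
```

>>> apply_moves:
  increments:
    - {"tx": 0.0,"ty": 0.0,"tz": -0.0015,"rx": 0.0,"ry": 0.0,"rz": 0.0,"claw": 0.015}
    - {"tx": 0.0,"ty": 0.0,"tz": -0.003,"rx": 0.0,"ry": 0.0,"rz": 0.0,"claw": 0.015}
    - {"tx": 0.0,"ty": 0.0,"tz": -0.0045,"rx": 0.0,"ry": 0.0,"rz": 0.0,"claw": 0.015}
    - {"tx": 0.0,"ty": 0.0,"tz": -0.006,"rx": 0.0,"ry": 0.0,"rz": 0.0,"claw": 0.015}
    - {"tx": 0.0,"ty": 0.0,"tz": -0.0075,"rx": 0.0,"ry": 0.0,"rz": 0.0,"claw": 0.015}
    - {"tx": 0.0,"ty": 0.0,"tz": -0.009,"rx": 0.0,"ry": 0.0,"rz": 0.0,"claw": 0.015}
    - {"tx": 0.0,"ty": 0.0,"tz": -0.0105,"rx": 0.0,"ry": 0.0,"rz": 0.0,"claw": 0.015}

```text
clock: 8.15
eef_pos: [512.7, 56.9, 66.7]
tool_rot: [3.142, -0.0, 2.814]
force: [0.4, 1.3, -2.9]
width: 22.8
```

>>> apply_moves:
  increments:
    - {"tx": 0.0,"ty": 0.0,"tz": -0.001,"rx": 0.0,"ry": 0.0,"rz": 0.0,"claw": 0.015}
    - {"tx": 0.0,"ty": 0.0,"tz": -0.002,"rx": 0.0,"ry": 0.0,"rz": 0.0,"claw": 0.015}
    - {"tx": 0.0,"ty": 0.0,"tz": -0.003,"rx": 0.0,"ry": 0.0,"rz": 0.0,"claw": 0.015}
    - {"tx": 0.0,"ty": 0.0,"tz": -0.0035,"rx": 0.0,"ry": 0.0,"rz": 0.0,"claw": 0.015}
    - {"tx": 0.0,"ty": 0.0,"tz": -0.0035,"rx": 0.0,"ry": 0.0,"rz": 0.0,"claw": 0.015}

```text
clock: 8.65
eef_pos: [512.7, 56.8, 63.3]
tool_rot: [-3.142, -0.0, 2.814]
force: [0.3, -0.9, -1.7]
width: 23.3
```

Now I'll feel for the floor.

>>> apply_moves:
  increments:
    - {"tx": 0.0,"ty": 0.0,"tz": -0.0005,"rx": 0.0,"ry": 0.0,"rz": 0.0,"claw": 0.015}
    - {"tx": 0.0,"ty": 0.0,"tz": -0.001,"rx": 0.0,"ry": 0.0,"rz": 0.0,"claw": 0.015}
    - {"tx": 0.0,"ty": 0.0,"tz": -0.0012,"rx": 0.0,"ry": 0.0,"rz": 0.0,"claw": 0.015}

```text
clock: 8.95
eef_pos: [512.7, 56.9, 62.1]
tool_rot: [3.142, -0.0, 2.814]
force: [0.7, 0.6, -2.9]
width: 23.1
```

>>> apply_moves:
  increments:
    - {"tx": 0.0,"ty": 0.0,"tz": -0.0005,"rx": 0.0,"ry": 0.0,"rz": 0.0,"claw": 0.015}
    - {"tx": 0.0,"ty": 0.0,"tz": -0.001,"rx": 0.0,"ry": 0.0,"rz": 0.0,"claw": 0.015}

```text
clock: 9.15
eef_pos: [513.0, 56.9, 61.9]
tool_rot: [3.141, 0.0, 2.814]
force: [-2.4, 0.5, 11.3]
width: 23.3
```

>>> apply_moves:
  increments:
    - {"tx": 0.0,"ty": 0.0,"tz": 0.0022,"rx": 0.0,"ry": 0.0,"rz": 0.0,"claw": 0.015}
    - {"tx": 0.0,"ty": 0.0,"tz": 0.0022,"rx": 0.0,"ry": 0.0,"rz": 0.0,"claw": 0.015}
    - {"tx": 0.0,"ty": 0.0,"tz": 0.0022,"rx": 0.0,"ry": 0.0,"rz": -1.0,"claw": 0.015}
    - {"tx": 0.0,"ty": 0.0,"tz": 0.0022,"rx": 0.0,"ry": 0.0,"rz": -2.0,"claw": 0.015}
    - {"tx": 0.0,"ty": 0.0,"tz": 0.0022,"rx": 0.0,"ry": 0.0,"rz": -3.0,"claw": 0.015}
    - {"tx": 0.0,"ty": 0.0,"tz": 0.0022,"rx": 0.0,"ry": 0.0,"rz": -4.0,"claw": 0.015}

```text
clock: 9.75
eef_pos: [512.7, 56.9, 63.1]
tool_rot: [-3.141, -0.0, 2.461]
force: [0.3, -0.4, -2.6]
width: 23.0
```

>>> apply_moves:
  increments:
    - {"tx": 0.0,"ty": 0.0,"tz": 0.0003,"rx": 0.0,"ry": 0.0,"rz": -1.0,"claw": 0.015}
    - {"tx": 0.0,"ty": 0.0,"tz": 0.0003,"rx": 0.0,"ry": 0.0,"rz": -2.0,"claw": 0.015}
    - {"tx": 0.0,"ty": 0.0,"tz": 0.0003,"rx": 0.0,"ry": 0.0,"rz": -3.0,"claw": 0.015}
    - {"tx": 0.0,"ty": 0.0,"tz": 0.0003,"rx": 0.0,"ry": 0.0,"rz": -4.0,"claw": 0.015}
    - {"tx": 0.0,"ty": 0.0,"tz": 0.0003,"rx": 0.0,"ry": 0.0,"rz": -5.0,"claw": 0.015}
    - {"tx": 0.0,"ty": 0.0,"tz": 0.0003,"rx": 0.0,"ry": 0.0,"rz": -6.0,"claw": 0.015}
    - {"tx": 0.0,"ty": 0.0,"tz": 0.0003,"rx": 0.0,"ry": 0.0,"rz": -7.0,"claw": 0.015}

```text
clock: 10.45
eef_pos: [512.6, 57.0, 63.4]
tool_rot: [-3.141, -0.0, 1.85]
force: [-0.0, -0.1, -3.2]
width: 22.8
```

>>> apply_moves:
  increments:
    - {"tx": 0.0,"ty": 0.0,"tz": 0.0,"rx": 0.0,"ry": 0.0,"rz": -1.0,"claw": 0.015}
    - {"tx": 0.0,"ty": 0.0,"tz": 0.0,"rx": 0.0,"ry": 0.0,"rz": -2.0,"claw": 0.015}
    - {"tx": 0.0,"ty": 0.0,"tz": 0.0,"rx": 0.0,"ry": 0.0,"rz": -3.0,"claw": 0.015}
    - {"tx": 0.0,"ty": 0.0,"tz": 0.0,"rx": 0.0,"ry": 0.0,"rz": -4.0,"claw": 0.015}
    - {"tx": 0.0,"ty": 0.0,"tz": 0.0,"rx": 0.0,"ry": 0.0,"rz": -5.0,"claw": 0.015}
    - {"tx": 0.0,"ty": 0.0,"tz": 0.0,"rx": 0.0,"ry": 0.0,"rz": -6.0,"claw": 0.015}
    - {"tx": 0.0,"ty": 0.0,"tz": 0.0,"rx": 0.0,"ry": 0.0,"rz": -6.95,"claw": 0.015}
    - {"tx": 0.0,"ty": 0.0,"tz": 0.0,"rx": 0.0,"ry": 0.0,"rz": -6.95,"claw": 0.015}
    - {"tx": 0.0,"ty": 0.0,"tz": 0.0,"rx": 0.0,"ry": 0.0,"rz": -6.95,"claw": 0.015}

```text
clock: 11.35
eef_pos: [512.6, 57.0, 63.4]
tool_rot: [-3.141, 0.0, 1.25]
force: [-0.0, 0.4, -2.6]
width: 22.9
```

>>> apply_moves:
  increments:
    - {"tx": 0.002,"ty": 0.0057,"tz": 0.0,"rx": 0.0,"ry": 0.0,"rz": -0.1,"claw": 0.015}
    - {"tx": 0.0043,"ty": 0.0123,"tz": 0.0,"rx": 0.0,"ry": 0.0,"rz": -0.1,"claw": 0.015}
    - {"tx": 0.0065,"ty": 0.0189,"tz": 0.0,"rx": 0.0,"ry": 0.0,"rz": -0.1,"claw": 0.015}
    - {"tx": 0.0088,"ty": 0.0255,"tz": 0.0,"rx": 0.0,"ry": 0.0,"rz": -0.1,"claw": 0.015}
    - {"tx": 0.0111,"ty": 0.0322,"tz": 0.0,"rx": 0.0,"ry": 0.0,"rz": -0.1,"claw": 0.015}
    - {"tx": 0.013,"ty": 0.0378,"tz": 0.0,"rx": 0.0,"ry": 0.0,"rz": -0.1,"claw": 0.015}
    - {"tx": 0.0143,"ty": 0.0416,"tz": 0.0,"rx": 0.0,"ry": 0.0,"rz": -0.1,"claw": 0.015}
    - {"tx": 0.015,"ty": 0.0435,"tz": 0.0,"rx": 0.0,"ry": 0.0,"rz": -0.1,"claw": 0.015}
    - {"tx": 0.015,"ty": 0.0435,"tz": 0.0,"rx": 0.0,"ry": 0.0,"rz": -0.1,"claw": 0.015}

```text
clock: 12.25
eef_pos: [527.8, 100.6, 63.6]
tool_rot: [3.142, -0.0, 1.239]
force: [-0.3, 0.2, -2.5]
width: 23.2
```

Run:
```python
from h import *
s=read_state();print(s['eef_pos'],s['tool_rot'],s['force'],s['torque'],s['qpos'])
i=get_image("scene")[:,:,::-1]
z=lambda i,x,y,w,h,k:cv2.resize(i[y:y+h,x:x+w],None,fx=k,fy=k,interpolation=cv2.INTER_CUBIC)
cv2.imwrite("pics/c1.png",z(i,375,140,150,112,5))
```

```text
[527.75872379 100.59613226  63.60160345] [ 3.14151927e+00 -1.17582834e-05  1.23898809e+00] [-0.33036639  0.16271815 -2.5027724 ] [ 0.04628537  0.00838798 -0.01187223] [-0.5355604   0.77443066  0.46197925  1.97524457 -0.64910114  0.54171988
  0.05102582]
```

View pics/c1.png

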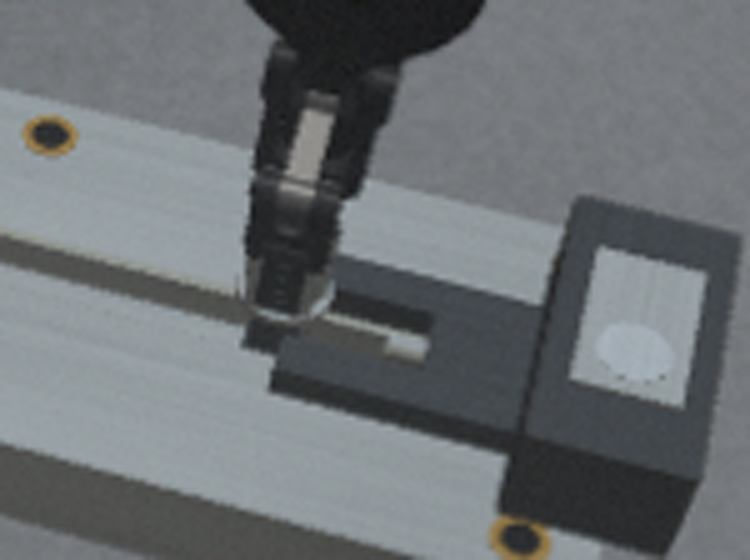

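Run:
```python
from h import *
np.set_printoptions(precision=0,suppress=True)
a=np.array([527.8,100.6]);u=np.array([.326,.946]);n=np.array([.946,-.326])
def P(x,y,z): 
    q=proj("scene",np.r_[a+x*n+y*u,z])[0]; return ((q+.4)-[375,140])*5
for nm,p in dict(washerL=(0,-16,56),washerR=(0,16,56),shL38=(0,-8,38),shR38=(0,8,38),sh54L=(0,-8,54),headL=(19,-10,25.6),headR=(19,10,25.6),headLb=(19,-10,11.6),mouthN=(13,0,38),shfront=(8,0,38)).items(): print(nm,P(*p))
c=cv2.imread("pics/c1.png");print([c[y,x].tolist() for x,y in((255,335),(270,340),(255,345),(285,335),(235,310),(350,383))])
```

```text
washerL [239. 283.]
washerR [333. 307.]
shL38 [254. 325.]
shR38 [300. 337.]
sh54L [261. 293.]
headL [230. 387.]
headR [288. 403.]
headLb [224. 414.]
mouthN [268. 358.]
shfront [272. 348.]
[[46, 46, 45], [50, 48, 44], [53, 51, 47], [65, 62, 58], [78, 82, 79], [77, 72, 66]]
```

The dark patch under the washer projects to where the shank should be in the slot mouth, so the head is under the lips. From the top picture the screw sticks out about 13 mm, so I expect contact near y = -13. I'll go to about -22 first.

>>> apply_moves:
  increments:
    - {"tx": 0.0007,"ty": 0.0019,"tz": 0.0,"rx": 0.0,"ry": 0.0,"rz": 0.0,"claw": 0.015}
    - {"tx": 0.0013,"ty": 0.0038,"tz": 0.0,"rx": 0.0,"ry": 0.0,"rz": 0.0,"claw": 0.015}
    - {"tx": 0.002,"ty": 0.0057,"tz": 0.0,"rx": 0.0,"ry": 0.0,"rz": 0.0,"claw": 0.015}
    - {"tx": 0.0026,"ty": 0.0076,"tz": 0.0,"rx": 0.0,"ry": 0.0,"rz": 0.0,"claw": 0.015}
    - {"tx": 0.0033,"ty": 0.0095,"tz": 0.0,"rx": 0.0,"ry": 0.0,"rz": 0.0,"claw": 0.015}
    - {"tx": 0.0036,"ty": 0.0104,"tz": 0.0,"rx": 0.0,"ry": 0.0,"rz": 0.0,"claw": 0.015}

```text
clock: 12.9
eef_pos: [531.4, 111.1, 63.6]
tool_rot: [-3.142, -0.0, 1.239]
force: [0.1, 0.2, -2.6]
width: 23.1
```

Run:
```python
from h import *
np.set_printoptions(precision=1,suppress=True)
T=lambda x,y:(x/4+85-.4,y/4+230-.4);S=lambda x,y:(x/5+375-.4,y/5+140-.4)
a=np.array([541.8,137.]);u=np.array([.326,.946]);n=np.array([.946,-.326])
for p in plane("top",[T(335,275),T(331,262),T(326,287)],45): print("top tip y,x",(p[:2]-a)@u,(p[:2]-a)@n)
for p in plane("scene",[S(388,347),S(430,350)],45): print("scene tip",(p[:2]-a)@u,(p[:2]-a)@n)
```

```text
top tip y,x -3.753199715066347 1.3813896557963121
top tip y,x -0.5932927286034558 5.850867342434425
top tip y,x -1.7355133375374219 -4.339262714159134
scene tip -2.0873297388862513 -0.6145255177228224
scene tip 11.445564954968003 -4.096848219749181
```

>>> apply_moves:
  increments:
    - {"tx": 0.0006,"ty": 0.0014,"tz": 0.0,"rx": 0.0,"ry": 0.0,"rz": 0.0,"claw": 0.015}
    - {"tx": 0.0012,"ty": 0.0028,"tz": 0.0,"rx": 0.0,"ry": 0.0,"rz": 0.0,"claw": 0.015}
    - {"tx": 0.0018,"ty": 0.0042,"tz": 0.0,"rx": 0.0,"ry": 0.0,"rz": 0.0,"claw": 0.015}
    - {"tx": 0.0024,"ty": 0.0056,"tz": 0.0,"rx": 0.0,"ry": 0.0,"rz": 0.0,"claw": 0.015}
    - {"tx": 0.003,"ty": 0.007,"tz": 0.0,"rx": 0.0,"ry": 0.0,"rz": 0.0,"claw": 0.015}
    - {"tx": 0.0036,"ty": 0.0084,"tz": 0.0,"rx": 0.0,"ry": 0.0,"rz": 0.0,"claw": 0.015}
    - {"tx": 0.0042,"ty": 0.0098,"tz": 0.0,"rx": 0.0,"ry": 0.0,"rz": 0.0,"claw": 0.015}
    - {"tx": 0.0044,"ty": 0.0104,"tz": 0.0,"rx": 0.0,"ry": 0.0,"rz": 0.0,"claw": 0.015}

```text
clock: 13.7
eef_pos: [535.8, 121.4, 63.6]
tool_rot: [3.142, -0.0, 1.239]
force: [-0.9, 0.1, -3.0]
width: 22.9
```

>>> apply_moves:
  increments:
    - {"tx": 0.0002,"ty": 0.0005,"tz": 0.0,"rx": 0.0,"ry": 0.0,"rz": 0.0,"claw": 0.015}
    - {"tx": 0.0003,"ty": 0.0009,"tz": 0.0,"rx": 0.0,"ry": 0.0,"rz": 0.0,"claw": 0.015}
    - {"tx": 0.0005,"ty": 0.0014,"tz": 0.0,"rx": 0.0,"ry": 0.0,"rz": 0.0,"claw": 0.015}
    - {"tx": 0.0005,"ty": 0.0014,"tz": 0.0,"rx": 0.0,"ry": 0.0,"rz": 0.0,"claw": 0.015}

```text
clock: 14.1
eef_pos: [536.2, 122.6, 63.6]
tool_rot: [-3.142, -0.0, 1.239]
force: [0.1, 0.3, -2.6]
width: 22.9
```

>>> apply_moves:
  increments:
    - {"tx": 0.0001,"ty": 0.0003,"tz": 0.0,"rx": 0.0,"ry": 0.0,"rz": 0.0,"claw": 0.015}
    - {"tx": 0.0002,"ty": 0.0006,"tz": 0.0,"rx": 0.0,"ry": 0.0,"rz": 0.0,"claw": 0.015}
    - {"tx": 0.0002,"ty": 0.0006,"tz": 0.0,"rx": 0.0,"ry": 0.0,"rz": 0.0,"claw": 0.015}

```text
clock: 14.4
eef_pos: [536.4, 123.2, 63.6]
tool_rot: [3.142, -0.0, 1.239]
force: [-0.4, 0.2, -1.5]
width: 22.7
```

>>> apply_moves:
  increments:
    - {"tx": 0.0001,"ty": 0.0003,"tz": 0.0,"rx": 0.0,"ry": 0.0,"rz": 0.0,"claw": 0.015}
    - {"tx": 0.0002,"ty": 0.0006,"tz": 0.0,"rx": 0.0,"ry": 0.0,"rz": 0.0,"claw": 0.015}

```text
clock: 14.6
eef_pos: [536.6, 123.8, 63.6]
tool_rot: [3.142, -0.0, 1.239]
force: [-0.6, -0.4, -2.2]
width: 22.8
```

>>> apply_moves:
  increments:
    - {"tx": 0.0001,"ty": 0.0003,"tz": 0.0,"rx": 0.0,"ry": 0.0,"rz": 0.0,"claw": 0.015}
    - {"tx": 0.0002,"ty": 0.0006,"tz": 0.0,"rx": 0.0,"ry": 0.0,"rz": 0.0,"claw": 0.015}

```text
clock: 14.8
eef_pos: [536.8, 124.4, 63.6]
tool_rot: [3.142, -0.0, 1.239]
force: [0.5, -0.5, -2.0]
width: 22.7
```

>>> apply_moves:
  increments:
    - {"tx": 0.0001,"ty": 0.0003,"tz": 0.0,"rx": 0.0,"ry": 0.0,"rz": 0.0,"claw": 0.015}
    - {"tx": 0.0002,"ty": 0.0006,"tz": 0.0,"rx": 0.0,"ry": 0.0,"rz": 0.0,"claw": 0.015}

```text
clock: 15.0
eef_pos: [537.0, 125.0, 63.6]
tool_rot: [3.142, 0.0, 1.239]
force: [0.5, 0.5, -2.0]
width: 22.8
```

>>> apply_moves:
  increments:
    - {"tx": 0.0001,"ty": 0.0003,"tz": 0.0,"rx": 0.0,"ry": 0.0,"rz": 0.0,"claw": 0.015}
    - {"tx": 0.0002,"ty": 0.0006,"tz": 0.0,"rx": 0.0,"ry": 0.0,"rz": 0.0,"claw": 0.015}

```text
clock: 15.2
eef_pos: [537.2, 125.6, 63.6]
tool_rot: [3.142, -0.0, 1.239]
force: [-0.5, 1.0, -3.6]
width: 23.0
```

>>> apply_moves:
  increments:
    - {"tx": 0.0001,"ty": 0.0003,"tz": 0.0,"rx": 0.0,"ry": 0.0,"rz": 0.0,"claw": 0.015}
    - {"tx": 0.0002,"ty": 0.0006,"tz": 0.0,"rx": 0.0,"ry": 0.0,"rz": 0.0,"claw": 0.015}

```text
clock: 15.4
eef_pos: [537.4, 126.2, 63.6]
tool_rot: [3.142, -0.0, 1.239]
force: [0.4, 0.4, -2.5]
width: 22.7
```

>>> apply_moves:
  increments:
    - {"tx": 0.0001,"ty": 0.0003,"tz": 0.0,"rx": 0.0,"ry": 0.0,"rz": 0.0,"claw": 0.015}
    - {"tx": 0.0002,"ty": 0.0006,"tz": 0.0,"rx": 0.0,"ry": 0.0,"rz": 0.0,"claw": 0.015}

```text
clock: 15.6
eef_pos: [537.6, 126.8, 63.6]
tool_rot: [3.142, -0.0, 1.239]
force: [0.1, 0.5, -2.6]
width: 23.0
```

>>> apply_moves:
  increments:
    - {"tx": 0.0001,"ty": 0.0003,"tz": 0.0,"rx": 0.0,"ry": 0.0,"rz": 0.0,"claw": 0.015}
    - {"tx": 0.0002,"ty": 0.0006,"tz": 0.0,"rx": 0.0,"ry": 0.0,"rz": 0.0,"claw": 0.015}

```text
clock: 15.8
eef_pos: [537.8, 127.4, 63.6]
tool_rot: [-3.142, -0.0, 1.239]
force: [0.0, -0.3, -2.4]
width: 23.3
```

>>> apply_moves:
  increments:
    - {"tx": 0.0001,"ty": 0.0003,"tz": 0.0,"rx": 0.0,"ry": 0.0,"rz": 0.0,"claw": 0.015}
    - {"tx": 0.0002,"ty": 0.0006,"tz": 0.0,"rx": 0.0,"ry": 0.0,"rz": 0.0,"claw": 0.015}

```text
clock: 16.0
eef_pos: [538.0, 127.9, 63.6]
tool_rot: [3.142, 0.0, 1.239]
force: [0.0, -1.3, -3.0]
width: 23.0
```

>>> apply_moves:
  increments:
    - {"tx": 0.0001,"ty": 0.0002,"tz": 0.0,"rx": 0.0,"ry": 0.0,"rz": 0.0,"claw": 0.015}
    - {"tx": 0.0001,"ty": 0.0002,"tz": 0.0,"rx": 0.0,"ry": 0.0,"rz": 0.0,"claw": 0.015}

```text
clock: 16.2
eef_pos: [538.0, 127.9, 63.6]
tool_rot: [-3.141, 0.0, 1.238]
force: [-1.0, -1.9, -2.9]
width: 22.8
```

Contact: the tool has stopped moving and the reaction is building up. I'll press a little more.

>>> apply_moves:
  increments:
    - {"tx": 0.0001,"ty": 0.0002,"tz": 0.0,"rx": 0.0,"ry": 0.0,"rz": 0.0,"claw": 0.015}
    - {"tx": 0.0001,"ty": 0.0002,"tz": 0.0,"rx": 0.0,"ry": 0.0,"rz": 0.0,"claw": 0.015}

```text
clock: 16.4
eef_pos: [538.0, 128.0, 63.6]
tool_rot: [-3.141, 0.001, 1.238]
force: [-0.9, -1.4, -1.3]
width: 23.0
```

>>> apply_moves:
  increments:
    - {"tx": 0.0001,"ty": 0.0002,"tz": 0.0,"rx": 0.0,"ry": 0.0,"rz": 0.0,"claw": 0.015}
    - {"tx": 0.0001,"ty": 0.0002,"tz": 0.0,"rx": 0.0,"ry": 0.0,"rz": 0.0,"claw": 0.015}

```text
clock: 16.6
eef_pos: [538.1, 128.0, 63.6]
tool_rot: [-3.141, 0.001, 1.238]
force: [-1.4, -3.1, -1.1]
width: 23.0
```

>>> apply_moves:
  increments:
    - {"tx": 0.0001,"ty": 0.0002,"tz": 0.0,"rx": 0.0,"ry": 0.0,"rz": 0.0,"claw": 0.015}
    - {"tx": 0.0001,"ty": 0.0002,"tz": 0.0,"rx": 0.0,"ry": 0.0,"rz": 0.0,"claw": 0.015}
    - {"tx": 0.0001,"ty": 0.0002,"tz": 0.0,"rx": 0.0,"ry": 0.0,"rz": 0.0,"claw": 0.015}

```text
clock: 16.9
eef_pos: [538.1, 128.1, 63.6]
tool_rot: [-3.141, 0.001, 1.238]
force: [-1.6, -5.0, -0.9]
width: 22.7
```

>>> apply_moves:
  increments:
    - {"tx": -0.0003,"ty": -0.0008,"tz": 0.0,"rx": 0.0,"ry": 0.0,"rz": 0.0,"claw": 0.015}
    - {"tx": -0.0003,"ty": -0.0008,"tz": 0.0008,"rx": 0.0,"ry": 0.0,"rz": 0.0,"claw": 0.015}
    - {"tx": -0.0003,"ty": -0.0008,"tz": 0.0016,"rx": 0.0,"ry": 0.0,"rz": 0.0,"claw": 0.015}
    - {"tx": -0.0003,"ty": -0.0008,"tz": 0.002,"rx": 0.0,"ry": 0.0,"rz": 0.0,"claw": 0.015}
    - {"tx": -0.0003,"ty": -0.0008,"tz": 0.002,"rx": 0.0,"ry": 0.0,"rz": 0.0,"claw": 0.015}

```text
clock: 17.4
eef_pos: [538.0, 128.1, 65.6]
tool_rot: [-3.141, -0.0, 1.239]
force: [-1.3, -3.5, -4.6]
width: 23.0
```

>>> apply_moves:
  increments:
    - {"tx": -0.0002,"ty": -0.0005,"tz": 0.0003,"rx": 0.0,"ry": 0.0,"rz": 0.0,"claw": 0.015}
    - {"tx": -0.0002,"ty": -0.0005,"tz": 0.0005,"rx": 0.0,"ry": 0.0,"rz": 0.0,"claw": 0.015}
    - {"tx": -0.0002,"ty": -0.0005,"tz": 0.0005,"rx": 0.0,"ry": 0.0,"rz": 0.0,"claw": 0.015}

```text
clock: 17.7
eef_pos: [538.0, 127.9, 65.9]
tool_rot: [-3.142, -0.0, 1.239]
force: [1.0, -1.1, -7.9]
width: 22.6
```

>>> apply_moves:
  increments:
    - {"tx": 0.0,"ty": 0.0,"tz": 0.0003,"rx": 0.0,"ry": 0.0,"rz": 0.0,"claw": 0.015}
    - {"tx": 0.0,"ty": 0.0,"tz": 0.0005,"rx": 0.0,"ry": 0.0,"rz": 0.0,"claw": 0.015}
    - {"tx": 0.0,"ty": 0.0,"tz": 0.0005,"rx": 0.0,"ry": 0.0,"rz": 0.0,"claw": 0.015}

```text
clock: 18.0
eef_pos: [538.0, 127.8, 66.0]
tool_rot: [3.142, 0.0, 1.239]
force: [2.9, -0.7, -17.5]
width: 22.8
```

15 N net. I'll hold it for a second.

>>> apply_moves:
  increments:
    - {"tx": 0.0,"ty": 0.0,"tz": 0.0,"rx": 0.0,"ry": 0.0,"rz": 0.0,"claw": 0.015}
    - {"tx": 0.0,"ty": 0.0,"tz": 0.0,"rx": 0.0,"ry": 0.0,"rz": 0.0,"claw": 0.015}
    - {"tx": 0.0,"ty": 0.0,"tz": 0.0,"rx": 0.0,"ry": 0.0,"rz": 0.0,"claw": 0.015}
    - {"tx": 0.0,"ty": 0.0,"tz": 0.0,"rx": 0.0,"ry": 0.0,"rz": 0.0,"claw": 0.015}
    - {"tx": 0.0,"ty": 0.0,"tz": 0.0,"rx": 0.0,"ry": 0.0,"rz": 0.0,"claw": 0.015}
    - {"tx": 0.0,"ty": 0.0,"tz": 0.0,"rx": 0.0,"ry": 0.0,"rz": 0.0,"claw": 0.015}
    - {"tx": 0.0,"ty": 0.0,"tz": 0.0,"rx": 0.0,"ry": 0.0,"rz": 0.0,"claw": 0.015}
    - {"tx": 0.0,"ty": 0.0,"tz": 0.0,"rx": 0.0,"ry": 0.0,"rz": 0.0,"claw": 0.015}
    - {"tx": 0.0,"ty": 0.0,"tz": 0.0,"rx": 0.0,"ry": 0.0,"rz": 0.0,"claw": 0.015}
    - {"tx": 0.0,"ty": 0.0,"tz": 0.0,"rx": 0.0,"ry": 0.0,"rz": 0.0,"claw": 0.015}

```text
clock: 19.0
eef_pos: [537.9, 127.7, 66.1]
tool_rot: [3.142, 0.0, 1.239]
force: [5.1, -0.4, -25.7]
width: 23.0
```

>>> apply_moves:
  increments:
    - {"tx": 0.0,"ty": 0.0,"tz": -0.001,"rx": 0.0,"ry": 0.0,"rz": 0.0,"claw": 0.015}
    - {"tx": 0.0,"ty": 0.0,"tz": -0.002,"rx": 0.0,"ry": 0.0,"rz": 0.0,"claw": 0.015}
    - {"tx": 0.0,"ty": 0.0,"tz": -0.003,"rx": 0.0,"ry": 0.0,"rz": 0.0,"claw": 0.015}
    - {"tx": 0.0,"ty": 0.0,"tz": -0.0035,"rx": 0.0,"ry": 0.0,"rz": 0.0,"claw": 0.015}
    - {"tx": 0.0,"ty": 0.0,"tz": -0.0035,"rx": 0.0,"ry": 0.0,"rz": 0.0,"claw": 0.015}

```text
clock: 19.5
eef_pos: [538.2, 127.5, 63.8]
tool_rot: [3.141, -0.001, 1.238]
force: [0.9, -0.2, -3.1]
width: 22.6
```

>>> apply_moves:
  increments:
    - {"tx": 0.0,"ty": 0.0,"tz": -0.0005,"rx": 0.0,"ry": 0.0,"rz": 0.0,"claw": 0.015}
    - {"tx": 0.0,"ty": 0.0,"tz": -0.001,"rx": 0.0,"ry": 0.0,"rz": 0.0,"claw": 0.015}
    - {"tx": 0.0,"ty": 0.0,"tz": -0.001,"rx": 0.0,"ry": 0.0,"rz": 0.0,"claw": 0.015}
    - {"tx": 0.0,"ty": 0.0,"tz": -0.001,"rx": 0.0,"ry": 0.0,"rz": 0.0,"claw": 0.015}

```text
clock: 19.9
eef_pos: [537.9, 127.5, 62.1]
tool_rot: [-3.142, -0.0, 1.239]
force: [0.8, 0.0, -3.0]
width: 22.8
```

>>> apply_moves:
  increments:
    - {"tx": 0.0,"ty": 0.0,"tz": -0.0003,"rx": 0.0,"ry": 0.0,"rz": 0.0,"claw": 0.015}
    - {"tx": 0.0,"ty": 0.0,"tz": -0.0003,"rx": 0.0,"ry": 0.0,"rz": 0.0,"claw": 0.015}

```text
clock: 20.1
eef_pos: [537.9, 127.5, 62.0]
tool_rot: [-3.142, -0.0, 1.239]
force: [0.2, 0.2, 0.1]
width: 23.1
```

The bolt is resting on the floor at about 2.5 N. I'll open the jaws, which lie across the slot.

>>> apply_moves:
  increments:
    - {"tx": 0.0,"ty": 0.0,"tz": 0.0,"rx": 0.0,"ry": 0.0,"rz": 0.0,"claw": 0.026}
    - {"tx": 0.0,"ty": 0.0,"tz": 0.0,"rx": 0.0,"ry": 0.0,"rz": 0.0,"claw": 0.032}
    - {"tx": 0.0,"ty": 0.0,"tz": 0.0,"rx": 0.0,"ry": 0.0,"rz": 0.0,"claw": 0.045}
    - {"tx": 0.0,"ty": 0.0,"tz": 0.0,"rx": 0.0,"ry": 0.0,"rz": 0.0,"claw": 0.055}
    - {"tx": 0.0,"ty": 0.0,"tz": 0.0,"rx": 0.0,"ry": 0.0,"rz": 0.0,"claw": 0.055}
    - {"tx": 0.0,"ty": 0.0,"tz": 0.0,"rx": 0.0,"ry": 0.0,"rz": 0.0,"claw": 0.055}

```text
clock: 20.7
eef_pos: [537.9, 127.5, 61.8]
tool_rot: [3.142, -0.0, 1.239]
force: [0.7, -0.1, -0.0]
width: 54.8
```

>>> apply_moves:
  increments:
    - {"tx": 0.0,"ty": 0.0,"tz": 0.01,"rx": 0.0,"ry": 0.0,"rz": 0.0,"claw": 0.055}
    - {"tx": 0.0,"ty": 0.0,"tz": 0.04,"rx": 0.0,"ry": 0.0,"rz": 0.0,"claw": 0.055}
    - {"tx": 0.0,"ty": 0.0,"tz": 0.08,"rx": 0.0,"ry": 0.0,"rz": 0.0,"claw": 0.055}
    - {"tx": 0.0,"ty": 0.0,"tz": 0.13,"rx": 0.0,"ry": 0.0,"rz": 0.0,"claw": 0.055}
    - {"tx": -0.05,"ty": 0.0,"tz": 0.16,"rx": 0.0,"ry": 0.0,"rz": 0.0,"claw": 0.055}
    - {"tx": -0.1,"ty": 0.0,"tz": 0.16,"rx": 0.0,"ry": 0.0,"rz": 0.0,"claw": 0.055}
    - {"tx": -0.1,"ty": 0.0,"tz": 0.16,"rx": 0.0,"ry": 0.0,"rz": 0.0,"claw": 0.055}
    - {"tx": -0.1,"ty": 0.0,"tz": 0.16,"rx": 0.0,"ry": 0.0,"rz": 0.0,"claw": 0.055}

```text
clock: 21.5
eef_pos: [436.5, 127.9, 222.6]
tool_rot: [-3.141, -0.002, 1.239]
force: [0.0, -0.5, 0.3]
width: 54.9
```

Run:
```python
from h import *
i=get_image("scene")[:,:,::-1]
z=lambda i,x,y,w,h,k:cv2.resize(i[y:y+h,x:x+w],None,fx=k,fy=k,interpolation=cv2.INTER_CUBIC)
cv2.imwrite("pics/d1.png",np.hstack([z(i,385,140,150,112,3),cv2.resize(i,(448,336))]))
s=read_state();print(s['force'],s['eef_pos'],s['clock'])
```

```text
[-0.57043836  0.37990091  0.44894461] [438.37970898 127.92686175 222.59132273] 21.55
```

View pics/d1.png

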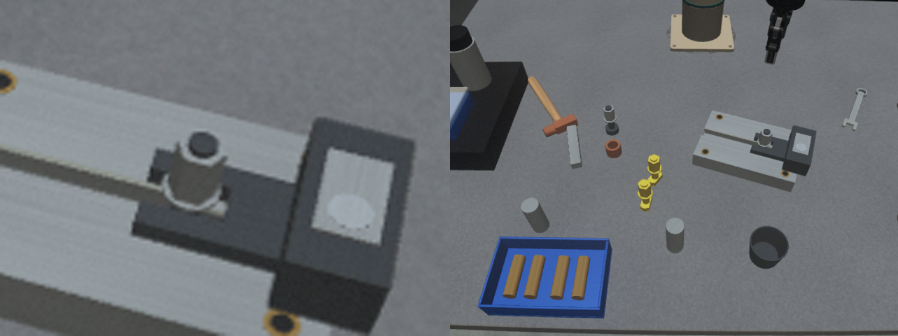

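The bolt stands upright and free in the fork, with its stub at about (204,146) in the crop. Everything else is where it was. One position check, then I hand in.

Run:
```python
from h import *
a=np.array([541.8,137.]);u=np.array([.326,.946]);n=np.array([.946,-.326])
p=plane("scene",[(204/3+385-.3,146/3+140-.3)],93)[0];print(p,"y",(p[:2]-a)@u,"x",(p[:2]-a)@n)
finish_job()
```

```text
[538.71862551 127.01480393  93.        ] y -10.450523567378779 x 0.3401936493756149
the job is handed in; nothing more can be done
```

The job is done and handed in at about 21.6 s. `finish_job` gives no verdict, so the result rests on my own checks below.

- **Insertion:** I gripped the hammer-head bolt on its nut and lowered it into the slot about 85 mm before the home point. It met the slot floor where expected, with about 13 N.
- **Turn and slide:** After a 90° turn under the lips I slid it into the fork. It came up against the stop screw at about y = -10 mm, pressed with about 5 N.
- **Pull test:** The pull started at about 15 N net. It crept up to about 23 N during the one-second hold, which is more than asked but still under the 30 N limit.
- **Final state:** I lowered the bolt to the floor at about 2.5 N and released it. The last picture shows it upright in the fork. From that picture I measured x ≈ +0.3 mm and y ≈ -10.5 mm of home. The arm is clear, and the bystanders look unmoved by eye.

- **Unconfirmed or in disagreement:**
  - The top and scene views differed by 1–3 mm on the slot's position.
  - The head's angle under the lips is not visible. It rests on the measured tool angle (1.239 rad, for a slot at about 71°) and on the pull having held.

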